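# Uncover the oil valve box and shut the disc-ended valve

### The job

On the grey valve box, push the sliding cover by its ridge all the way to the other end of the box, so that the two valve handles underneath are uncovered. Then push the handle that ends in a round disc a quarter turn, fully shut, so that it lies along the length of the box; leave the plain bar handle open. Only push with the fingertips, gently: do not pinch, grip or lift anything, and do not disturb the things standing around the box.

Things in the scene. Friction and masses are not known exactly. Their poses are not given: they have to be found in the camera images.
- valve_box: Grey box fixed to the bench, 140 (x) x 520 (y) x 60 mm high; guide lips and end walls stand 9 mm above the rim. Origin: centre of underside. At -y an open well (x -56 to 56, y -254 to 3 mm, floor 6 mm up) with two valves, pivots at x 25, y -185 and -90 mm (either way round), hidden by the cover; at +y a closed deck level with the rim, where the cover goes. End stops are hard.
- cover_ridge (a point): Middle of the cover's push ridge, 75 mm above the bench; axes as the box. Loose aluminium cover 124 (x) x 250 (y) x 5 mm, 0.3 kg, slides along the rim (underside 60 mm up, 1 to 4 N friction). The ridge, 80 (x) x 12 (y) mm, crosses its middle, from 65 to 86 mm above the bench. In the box's frame this point starts at y -127 to -107 mm; against the far stop it is at +129 mm.
- disc_valve_handle (a joint): Angle of the disc-ended handle about its upright pivot, rad: 0 = open (points along the box's -x), growing counter-clockwise from above to 1.571 = shut at a hard stop (points along the box's -y). Starts at 0 to 0.25. Stays where it is left; 0.06 N m of friction.
- disc_valve_pivot (a point): Pivot of the disc-ended valve, 43 mm above the bench (mid-height of the handle); fixed, axes as the box. The handle is a bright metal bar 12 mm wide, 10 mm thick, reaching 60 mm from the pivot, its end a disc 30 mm in diameter, 12 mm thick (37 to 49 mm above the bench).
- disc_valve_end (a point): Centre of the round disc at the end of that handle, 45 mm from the pivot, 43 mm above the bench.
- plain_valve_handle (a joint): Angle of the other handle, a plain straight bar 12 mm wide and 60 mm long; same senses as the first. It is to be left as it is.
- plain_valve_pivot (a point): Pivot of the plain bar handle, 43 mm above the bench.
- plain_valve_end (a point): Point on the plain bar handle 45 mm from its pivot, 43 mm above the bench.
- beaker: Bystander: glass beaker, 52 mm wide, 70 mm tall, behind the box; origin at the centre of its underside.
- sample: Bystander: sample bottle with white cap, 46 mm wide, 105 mm tall, behind the box; origin at the centre of its underside.
- dome: Bystander: brass dome electrode, 25 mm wide, 26 mm tall, in front of the box; origin at the centre of its underside.
- vial: Bystander: glass vial, 20 mm wide, 62 mm tall, close behind the box; origin at the centre of its underside.
- gauge: Bystander: small steel gauge block with a peg, 18 x 52 x 18 mm, right of the box; origin at the centre of its underside.
- timer: Bystander: white count-down timer, 60 x 66 x 18 mm, left of the box; origin at the centre of its underside.
- cover: The cover itself, as described under its ridge; origin at the centre of its underside.
- disc_valve: The disc-ended valve with its brass body and handle; origin on the pivot's axis at bench height, axes as the box.

How it is judged (in metres and radians):
On the way, in this order (a step that is already met when the one before it is completed fails the run):
1. the cover lies at the other end of the box, its ridge within about 30 mm of where the end stop leaves it (y of cover_ridge in the frame of valve_box above 0.1 m), for 0.2 s.
2. the disc-ended handle is shut (value of joint disc_valve_handle above 1.42 rad), for 0.2 s.
At the end, for the whole second after the job is handed in: The disc-ended handle stands within 0.15 rad of its shut stop, the plain handle is still open, and the cover lies flat on the far half of the box, within about 30 mm of its end stop (value of joint disc_valve_handle above 1.42 rad and value of joint plain_valve_handle below 0.5 rad and y of cover_ridge in the frame of valve_box above 0.1 m and z of cover_ridge in the frame of valve_box below 0.081 m and angle between cover_ridge's own z axis and vertical below 0.06 rad); the robot touches nothing.
It fails at once if the cover is lifted or tipped off the rim (more than 8 mm or 0.12 rad) (z of cover_ridge in the frame of valve_box above 0.083 m or angle between cover_ridge's own z axis and vertical above 0.12 rad).
It fails at once if the plain bar handle is moved (its end by more than 15 mm) (distance of plain_valve_end from where it was at the start of the episode above 0.015 m).
It fails at once if a bystander is moved by more than 20 mm (distance of any of beaker, sample, dome, vial, gauge, timer from where it was at the start of the episode above 0.02 m).
It fails at once if the cover or a handle is gripped or pushed hard (over 35 N) (contact force between the fingers and cover above 35 N or contact force between the fingers and disc_valve above 35 N).
It also fails if it takes over 48 s, if anything falls off the work surface, if the arm or the gripper's body presses on something with over 40 N, if the wrist force passes 120 N, or if a joint passes its speed limit or range.

### The arm

A 6-joint arm with a two-finger parallel gripper is mounted at the origin on a cart in front of the work surface, level with it; the furniture and walls round the work are solid. World frame = base frame: x ahead of the robot, y to its left, z up, the work surface at z = 0. Lengths are in mm, angles in rad, forces in N, time in s.
With the tool pointing down it reaches from about 350 to 975 mm from the base axis. Payload 7.1 kg.
Tool frame: the origin (TCP) lies between the finger pads; the fingertips stand 19 mm ahead of it and the grasp point (between the pads) is the TCP (ctrl.tcp_to_tips is the distance from the TCP to the fingertips, in mm); z points along the fingers, y is the line along which they close (so a half turn about z gives the same grasp; the last joint's range is limited). The gripper opens to 88 mm and grips with 3 to 60 N. Pads are 20 mm wide; open, the fingers measure 115 mm over their backs; the gripper's body (75 mm by 178 mm) begins 61 mm behind the grasp point.
Start: joints at [-1.267, 0.423, 1.63, -0, 1.089, -0.019], TCP at [198.282, -592.697, 241.675] pointing down, gripper open.
Joint ranges: [-3, 3], [-0.9, 2.11], [0.09, 2.58], [-1.31, 4.45], [0.11, 2.69], [-2.54, 2.54]. Speed limits (rad/s): [2.39, 2.39, 3.01, 3.14, 3.14, 3.14].

### API

Orientations are given as a rotation vector (axis times angle).
In Python, from workcell import status, optics, ctrl gives the robot as it stands. The module is installed in compiled form; this text tells all that it offers.
- The arm moves only by the shell command python3 -m inch 'ROWS'. ROWS is JSON, a list that holds one entry, the list of rows, each a list of 7 numbers: the shift along the tool's x, y, z in mm, then the turn, a rotation vector about the tool's x, y, z in rad, then the opening in per cent of the stroke, from 0 (shut) to 100 (fully open). A call has 1 to 20 rows; each row is the pose to reach, as a shift and turn from the pose commanded when the call began, along the tool's axes at that moment; what a row does not reach only later rows make up. A row lasts 1/10 s, in which the tool goes at most 50 mm and 8.59 degrees, less where a joint would pass 70% of its speed; a pose out of reach is approached as far as the arm can. A call with a gripper value outside its range is refused whole. The fingers move at their own pace and stop on an object; the grip force is fixed at half the most. Time passes only in rows, so rows that repeat a pose let the fingers close. It gives the time, the measured TCP pose, the force, the opening and the grip force at its end, in the units of the state.
- status.get_obs(): the state, without advancing time (a new reading comes with each control period).
- optics.get_image(name): name is "scene" or "top" or "wrist"; returns a dict with "frame" (480x640x3 uint8, red, green, blue), "fx", "fy", "cx", "cy" (pixels), "rvec" (rotation vector, rad) and "tvec" (3), from world to camera coordinates, as OpenCV has them; the wrist camera has in their place "hand_eye" (4x4, takes a point from camera to tool coordinates, whose origin is the TCP and whose axes are the flange's). Camera axes: x right, y down, z forward; pixel columns grow to the right and rows downward; lengths in mm; the calibration is good to about 2 mm. A picture is of the moment at which its call begins: read the wrist's pose just before it. There is no depth.
- ctrl.close_job(): hands the job in; it is judged then, once.
The state is a dict: "t": time; "qpos": joint angles; "qvel": joint speeds; "joint_torque": joint torques, N m; "ee_pos": TCP position; "orientation": TCP orientation; "ft_force": force on the tool from outside, world axes, zero at the start; "moment": the same for the moment, N m; "width": finger opening in mm; "grasp_force": force on a finger pad.
Only numpy, scipy, OpenCV 4.12 (cv2) and the standard library are available. Lean on these libraries where they do the work, as an engineer would, in place of code of your own. Each camera call takes 0.05 s, during which the arm holds its last target. There are 200 camera calls.

## Working session

There is one attempt and no reset: what is moved stays moved. The work goes in short steps, Python scripts to look and compute and a shell command to move; the robot and the scene stay as the last step left them, time stands still between calls to the robot, and variables do not carry over. Pictures are saved under pics/ and viewed, at most 10 in all, crops included, and the job is handed in when it is done.

```bash
mkdir -p pics
cat > h.py <<'E'
import numpy as np, cv2
from scipy.spatial.transform import Rotation as R
from workcell import status, optics, ctrl
def snap(n,f):
    im=optics.get_image(n); cv2.imwrite('pics/'+f,im['frame'][:,:,::-1]); return im
def world(im,u,v,z):
    Rm=R.from_rotvec(np.ravel(im['rvec'])).as_matrix(); t=np.ravel(im['tvec'])
    d=Rm.T@np.array([(u-im['cx'])/im['fx'],(v-im['cy'])/im['fy'],1]); c=-Rm.T@t
    return c+d*(z-c[2])/d[2]
E
python3 - <<'E'
from h import *
import pickle
for n in('top','scene'):
    im=snap(n,n+'0.png'); pickle.dump(im,open(n+'.pkl','wb'))
o=status.get_obs();print(o['t'],o['ee_pos'],o['orientation'],o['ft_force'],R.from_rotvec(o['orientation']).as_matrix().round(3),ctrl.tcp_to_tips)
E
```

```text
0.1 [ 198.13860294 -592.26961254  240.99031314] [-3.09943892e+00 -5.04580057e-01  2.62013920e-04] [-0.22581158 -0.029418    0.77017022] [[ 0.948  0.317 -0.   ]
 [ 0.317 -0.948  0.001]
 [ 0.    -0.001 -1.   ]] 19.0
```

View pics/top0.png

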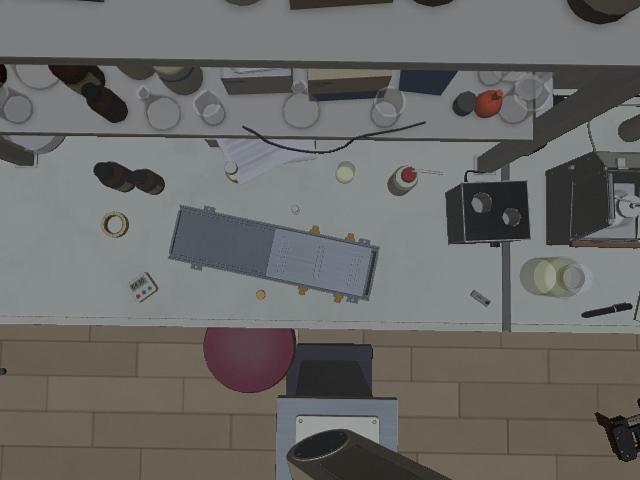

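View pics/scene0.png

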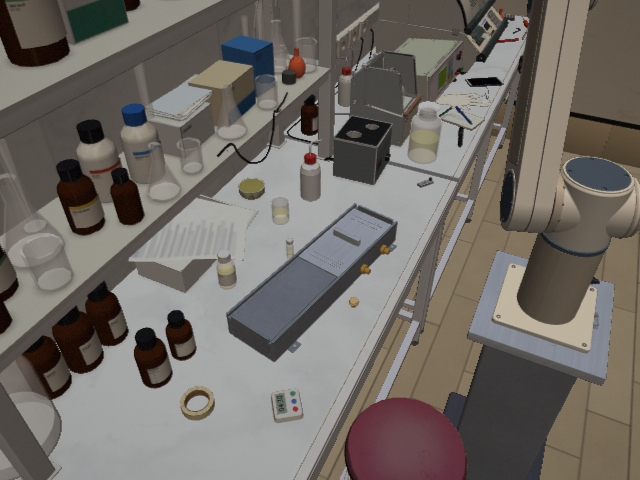

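The top view shows the box from about (181,206)/(169,259) on the left to (378,247)/(370,300) on the right. The cover is on the right half, with its ridge near (318,262). I'll enlarge it to measure.

Run:
```python
from h import *
import pickle
im=pickle.load(open('top.pkl','rb'))
f=im['frame'][190:315,155:395]
cv2.imwrite('pics/c1.png',cv2.resize(f,None,fx=3.33,fy=3.33,interpolation=cv2.INTER_CUBIC)[:,:,::-1])
print(im['fx'],world(im,320,240,0))
```

```text
455.5479757880172 [567.45389622  51.47109658   0.        ]
```

View pics/c1.png

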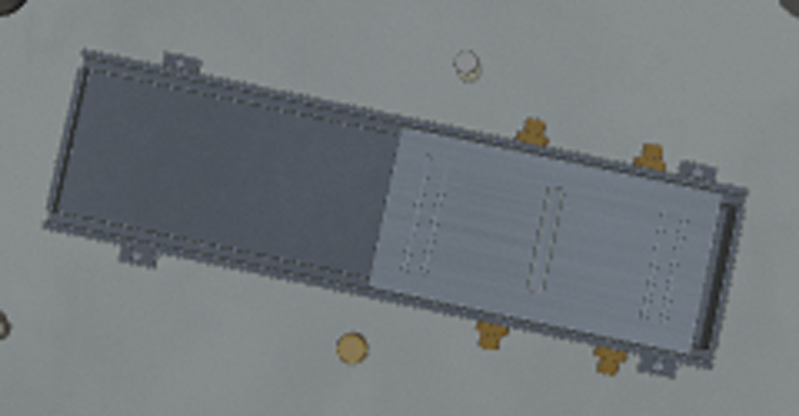

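The crop shows the box rim corners at (83,51), (746,189), (711,367) and (45,227). The ridge runs from (555,186) to (537,292), the vial is at (467,66) and the dome at (352,348).

```bash
cat >> h.py <<'E'
import pickle
def boxfit():
    im=pickle.load(open('top.pkl','rb'))
    px=np.array([(83,51),(746,189),(711,367),(45,227)])/3.33+[155,190]
    P=np.array([world(im,*p,69)[:2] for p in px])
    M=np.array([(70,260),(70,-260),(-70,-260),(-70,260)],float)
    c=P.mean(0); U,S,Vt=np.linalg.svd(M.T@(P-c)); A=(U@Vt).T
    return im,c,A,P-(c+M@A.T)
E
python3 - <<'E'
from h import *
im,c,A,res=boxfit()
print(c,np.arctan2(A[1,0],A[0,0]),res.round(1))
for n,p,z in[('ridge',(546,239),86),('ra',(555,186),86),('rb',(537,292),86),('covL',(400,128),65),('covL2',(371,286),65),('vial',(467,60),62),('dome',(352,348),26)]:
    w=world(im,p[0]/3.33+155,p[1]/3.33+190,z)[:2]; print(n,w.round(1),(A.T@(w-c)).round(1))
for n,p in[('beaker',(345,172)),('timer',(143,287)),('gauge',(480,298))]:print(n,world(im,*p,20)[:2])
E
```

```text
[530.26708584 168.51785432] -0.190864849676402 [[-1.7 -1.3]
 [-1.1  2.8]
 [ 1.7  1.7]
 [ 1.1 -3.2]]
ridge [508.3  54. ] [ 1.000e-01 -1.166e+02]
ra [548.   47.8] [  40.3 -115.2]
rb [468.8  60.1] [ -39.8 -118.1]
covL [591.5 166.5] [60.5  9.6]
covL2 [470.9 186.1] [-61.6   6. ]
vial [644.8 116.3] [122.3 -29.5]
dome [421.4 204.2] [-113.6   14.4]
beaker [748.2935436 -12.2745203]
timer [436.02954116 514.33266928]
gauge [ 420.480642   -368.79978727]
```

```bash
cat >> h.py <<'E'
def bx(x,y,z):
    im,c,A,_=boxfit(); return np.array([*(c+A@[x,y]),z])
def togo(x,y,ztip):
    o=status.get_obs(); Rm=R.from_rotvec(o['orientation']).as_matrix()
    im,c,A,_=boxfit()
    b=A.T@(o['ee_pos'][:2]-c)
    W=np.column_stack([[*A[:,1],0],[*A[:,0],0],[0,0,-1]])
    print('t',round(o['t'],2),'box xy',b.round(1),'tipz',round(o['ee_pos'][2]-19,1),'F box',(A.T@o['ft_force'][:2]).round(1),o['ft_force'][2].round(1),'w',o['width'])
    print('shift',(Rm.T@(bx(x,y,ztip+19)-o['ee_pos'])).round(1),'turn',R.from_matrix(Rm.T@W).as_rotvec().round(3))
E
python3 -c "
from h import *
togo(0,-155,140)"
```

```text
t 0.1 box xy [-181.8 -810. ] tipz 222.0 F box [-0.2 -0.1] 0.8 w 87.6508391745376
shift [ 480.1 -481.    82.7] turn [-1.000e-03 -1.000e-03 -1.057e+00]
```

```bash
python3 -m inch '[[[480,-481,30,0,0,-1.057,0],[480,-481,30,0,0,-1.057,0],[480,-481,30,0,0,-1.057,0],[480,-481,30,0,0,-1.057,0],[480,-481,30,0,0,-1.057,0],[480,-481,30,0,0,-1.057,0],[480,-481,30,0,0,-1.057,0],[480,-481,30,0,0,-1.057,0],[480,-481,30,0,0,-1.057,0],[480,-481,30,0,0,-1.057,0],[480,-481,30,0,0,-1.057,0],[480,-481,30,0,0,-1.057,0],[480,-481,30,0,0,-1.057,0],[480,-481,30,0,0,-1.057,0],[480,-481,82,0,0,-1.057,0],[480,-481,82,0,0,-1.057,0],[480,-481,82,0,0,-1.057,0],[480,-481,82,0,0,-1.057,0],[480,-481,82,0,0,-1.057,0],[480,-481,82,0,0,-1.057,0]]]'; python3 -c "
from h import *
togo(0,-155,73)
o=status.get_obs();p=o['ee_pos'];Rm=R.from_rotvec(o['orientation']).as_matrix()
im=snap('wrist','w1.png');H=np.array(im['hand_eye']);pickle.dump((im,p,Rm),open('w1.pkl','wb'))
snap('scene','s1.png')"
```

```text
t: 2.1
ee_pos: [501.6, 15.2, 161.1]
orientation: [2.423, 1.997, 0.003]
ft_force: [-1.1, -0.1, 0.4]
width: 0.3
grasp_force: 0.0
t 2.1 box xy [   0.9 -156. ] tipz 142.1 F box [-1.1 -0.3] 0.4 w 0.30962282445486644
shift [ 0.9 -1.1 69.1] turn [ 0.002 -0.001 -0.001]
```

View pics/w1.png

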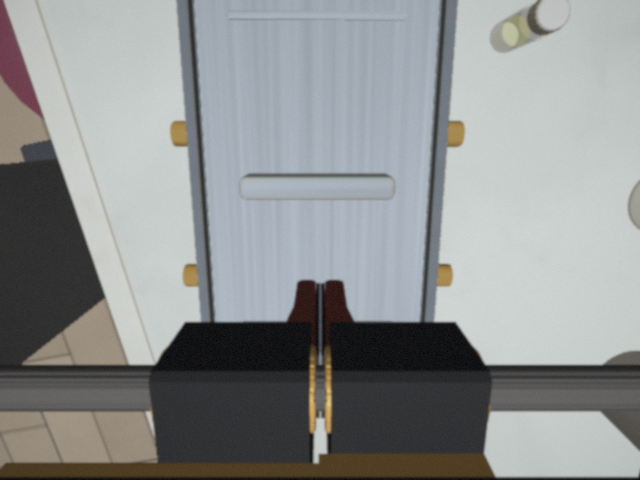

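The wrist view shows the ridge centred at (317,187), square to the closed fingers and straight ahead of them. I'll descend behind it and make first contact slowly.

```bash
python3 -m inch '[[[1,-1,40,0,0,0,0],[1,-1,69,0,0,0,0],[1,-1,69,0,0,0,0],[1,-1,69,0,0,0,0],[11,-1,69,0,0,0,0],[16,-1,69,0,0,0,0],[20,-1,69,0,0,0,0],[24,-1,69,0,0,0,0],[28,-1,69,0,0,0,0],[32,-1,69,0,0,0,0],[37,-1,69,0,0,0,0],[43,-1,69,0,0,0,0],[50,-1,69,0,0,0,0],[58,-1,69,0,0,0,0]]]'; python3 -c "
from h import *
togo(0,104,73)"
```

```text
t: 3.6
ee_pos: [511.0, 73.4, 90.6]
orientation: [-2.423, -1.999, 0.0]
ft_force: [0.3, -1.0, 0.6]
width: 1.0
grasp_force: 0.9
t 3.6 box xy [ -0.9 -97. ] tipz 71.6 F box [ 0.5 -0.9] 0.6 w 0.9722515825838184
shift [201.    0.8  -1.4] turn [-0.  0. -0.]
```

```bash
python3 -m inch '[[[10,0,-1,0,0,0,0],[21,0,-1,0,0,0,0],[33,0,-1,0,0,0,0],[45,1,-1,0,0,0,0],[57,1,-1,0,0,0,0],[69,1,-1,0,0,0,0],[81,1,-1,0,0,0,0],[93,1,-1,0,0,0,0],[105,1,-1,0,0,0,0],[117,1,-1,0,0,0,0],[129,1,-1,0,0,0,0],[141,1,-1,0,0,0,0],[152,1,-1,0,0,0,0],[162,1,-1,0,0,0,0],[171,1,-1,0,0,0,0],[179,1,-1,0,0,0,0],[186,1,-1,0,0,0,0],[192,1,-1,0,0,0,0],[197,1,-1,0,0,0,0],[199,1,-1,0,0,0,0]]]'; python3 -c "
from h import *
togo(0,90,130)"
```

```text
t: 5.6
ee_pos: [549.8, 268.5, 91.7]
orientation: [2.423, 2.0, 0.0]
ft_force: [-0.2, -1.4, 1.8]
width: 0.2
grasp_force: 0.9
t 5.6 box xy [  0.2 101.8] tipz 72.7 F box [ 0.1 -1.4] 1.8 w 0.19511829190854132
shift [-11.8  -0.2 -57.3] turn [ 0. -0.  0.]
```

```bash
python3 -m inch '[[[-8,0,0,0,0,0,0],[-16,0,0,0,0,0,0],[-16,0,-40,0,0,0,0],[-40,0,-90,0,0,0,0],[-310,0,-130,0,0,0,0],[-310,0,-130,0,0,0,0],[-310,0,-130,0,0,0,0],[-310,0,-130,0,0,0,0],[-310,0,-130,0,0,0,0],[-310,0,-130,0,0,0,0],[-310,0,-130,0,0,0,0],[-310,0,-130,0,0,0,0],[-310,0,-130,0,0,0,0],[-310,0,-130,0,0,0,0]]]'; python3 -c "
from h import *
o=status.get_obs();p=o['ee_pos'];Rm=R.from_rotvec(o['orientation']).as_matrix()
im=snap('wrist','w2.png');pickle.dump((im,p,Rm),open('w2.pkl','wb'))
togo(0,-130,100)"
```

```text
t: 7.0
ee_pos: [490.9, -35.3, 221.4]
orientation: [-2.421, -2.001, 0.0]
ft_force: [0.2, 0.7, 0.4]
width: 0.4
grasp_force: 0.0
t 7.05 box xy [  -0.  -207.6] tipz 202.4 F box [-0.9 -0.1] -0.1 w 0.4347543138047155
shift [ 77.6   0.2 102.4] turn [-0.001 -0.     0.001]
```

View pics/w2.png

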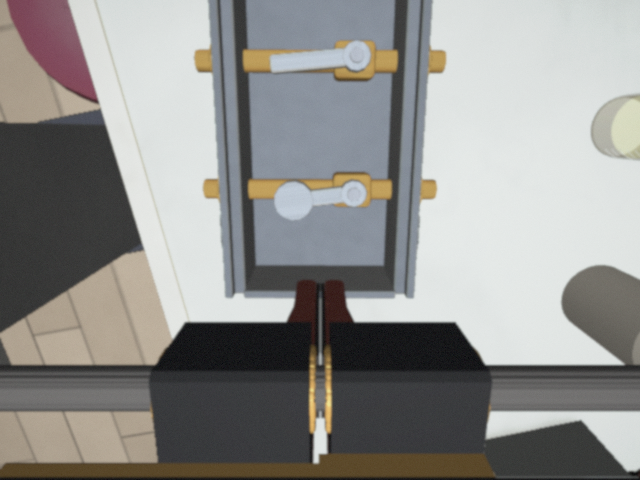

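The cover is clear of the well. The near valve has the disc: pivot at (354,193), disc at (293,201). The plain bar is the far one, pivot (356,55), tip (273,64).

```bash
python3 -c "
from h import *
im,p,Rm=pickle.load(open('w2.pkl','rb'));H=np.array(im['hand_eye'])
_,c,A,_=boxfit()
for n,u,v,z in[('piv',354,193,49),('disc',293,201,49),('ppiv',356,55,49),('ptip',273,64,49),('wallL',229,297,69),('wallR',413,297,69)]:
    k=H[:3,:3]@[(u-im['cx'])/im['fx'],(v-im['cy'])/im['fy'],1];d=Rm@k;o=p+Rm@H[:3,3]
    w=o+d*(z-o[2])/d[2];print(n,(A.T@(w[:2]-c)).round(1))
"
```

```text
piv [  25.3 -182.8]
disc [ -20.1 -188.9]
ppiv [ 24.7 -87.8]
ptip [-32.5 -93.6]
wallL [ -67.3 -257.5]
wallR [  69.1 -257.3]
```

```bash
python3 -c "
from h import *
togo(-20,-150,39)
b0=np.array([-20,-150])
for th in np.arange(0.05,1.56,0.1):
    s,c=np.sin(th),np.cos(th);h=min(13.5/s,10/c)
    F=np.array([25.3,-182.8])+45*np.array([-c,-s])-np.array([s,-c])*(15+h)
    d=F-b0;print(round(th,2),F.round(1),'dx',d[1].round(1),'dy',d[0].round(1))
"; python3 -m inch '[[[57,-20,0,0,0,0,0],[57,-20,60,0,0,0,0],[57,-20,100,0,0,0,0],[57,-20,135,0,0,0,0],[57,-20,163,0,0,0,0],[57,-20,163,0,0,0,0],[57,-20,163,0,0,0,0]]]'; python3 -c "
from h import *
togo(-20,-150,39)"
```

```text
t 7.05 box xy [  -0.  -207.6] tipz 202.4 F box [-0.9 -0.1] -0.1 w 0.4347543138047155
shift [ 57.6 -19.8 163.4] turn [-0.001 -0.     0.001]
0.05 [ -20.9 -160.1] dx -10.1 dy -0.9
0.15 [ -22.9 -164.7] dx -14.7 dy -2.9
0.25 [ -24.6 -169.4] dx -19.4 dy -4.6
0.35 [ -25.8 -174.1] dx -24.1 dy -5.8
0.45 [ -26.6 -178.9] dx -28.9 dy -6.6
0.55 [ -27.  -183.5] dx -33.5 dy -7.0
0.65 [ -27.2 -188.1] dx -38.1 dy -7.2
0.75 [ -27.2 -192.5] dx -42.5 dy -7.2
0.85 [ -27.1 -196.7] dx -46.7 dy -7.1
0.95 [ -26.6 -201. ] dx -51.0 dy -6.6
1.05 [ -23.6 -206.6] dx -56.6 dy -3.6
1.15 [ -20.3 -211.7] dx -61.7 dy -0.3
1.25 [ -16.6 -216.3] dx -66.3 dy 3.4
1.35 [ -12.7 -220.4] dx -70.4 dy 7.3
1.45 [  -8.5 -224. ] dx -74.0 dy 11.5
1.55 [  -4.1 -227.2] dx -77.2 dy 15.9
t: 7.75
ee_pos: [481.9, 24.0, 58.6]
orientation: [-2.421, -2.0, 0.002]
ft_force: [0.0, 0.3, -0.9]
width: 0.3
grasp_force: 0.0
t 7.75 box xy [ -20. -151.] tipz 39.6 F box [-0.   0.3] -0.9 w 0.3211028619752321
shift [1.  0.  0.6] turn [-0.001  0.     0.001]
```

```bash
python3 -m inch '[[[-5,-1,0,0,0,0,0],[-10,-1,0,0,0,0,0],[-14,-3,0,0,0,0,0],[-19,-5,0,0,0,0,0],[-24,-6,0,0,0,0,0],[-29,-7,0,0,0,0,0],[-33,-7,0,0,0,0,0],[-38,-7,0,0,0,0,0],[-42,-7,0,0,0,0,0],[-46,-7,0,0,0,0,0],[-50,-7,0,0,0,0,0],[-56,-4,0,0,0,0,0],[-61,0,0,0,0,0,0],[-66,3,0,0,0,0,0],[-70,7,0,0,0,0,0],[-72,9,0,0,0,0,0],[-74,11,0,0,0,0,0]]]'; python3 -c "
from h import *
im=snap('wrist','w3.png')
togo(-4,-227,39)"
```

```text
t: 9.45
ee_pos: [479.0, -51.6, 58.7]
orientation: [2.423, 1.999, 0.0]
ft_force: [-1.2, 0.8, 0.4]
width: 0.6
grasp_force: 0.6
t 9.5 box xy [  -8.3 -226. ] tipz 39.7 F box [ 0.5 -1. ] 0.5 w 0.3574245108518014
shift [-1.   4.3  0.7] turn [ 0.  0. -0.]
```

View pics/w3.png

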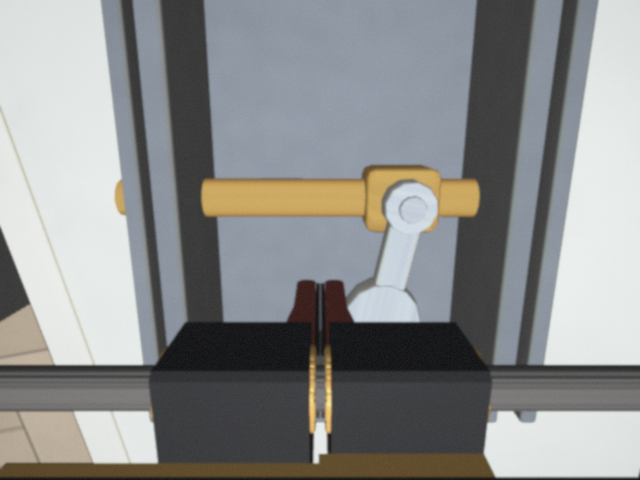

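The handle is nearly shut: pivot at (412,209), disc at about (382,315), against the finger. I'll nudge on across in small steps and watch the force.

```bash
python3 -m inch '[[[0,1,0,0,0,0,0],[0,2,0,0,0,0,0],[0,3,0,0,0,0,0],[0,4,0,0,0,0,0],[0,4,0,0,0,0,0]]]'; python3 -m inch '[[[0,1,0,0,0,0,0],[0,2,0,0,0,0,0],[0,2,0,0,0,0,0]]]';python3 -m inch '[[[0,1,0,0,0,0,0],[0,2,0,0,0,0,0],[0,2,0,0,0,0,0]]]'; python3 -c "
from h import *
togo(-4,-227,39)"
```

```text
t: 10.0
ee_pos: [482.8, -52.0, 58.7]
orientation: [2.423, 2.0, 0.0]
ft_force: [-1.7, -1.9, -0.9]
width: 0.6
grasp_force: 0.9
t: 10.3
ee_pos: [484.9, -52.5, 58.7]
orientation: [2.423, 1.999, 0.0]
ft_force: [-2.4, -1.2, 0.0]
width: 0.6
grasp_force: 0.7
t: 10.6
ee_pos: [486.9, -52.8, 58.7]
orientation: [2.423, 1.999, 0.001]
ft_force: [-2.7, -0.5, -0.5]
width: 0.2
grasp_force: 0.7
t 10.6 box xy [  -0.5 -225.6] tipz 39.7 F box [-2.5 -1. ] -0.5 w 0.1959659547560657
shift [-1.4 -3.5  0.7] turn [ 0. -0. -0.]
```

```bash
for i in 1 2; do python3 -m inch '[[[0,1,0,0,0,0,0],[0,1,0,0,0,0,0]]]' | grep -E 'ee_pos|ft'; done; python3 -c "
from h import *
o=status.get_obs();p=o['ee_pos'];Rm=R.from_rotvec(o['orientation']).as_matrix()
im=snap('wrist','w4.png')
H=np.array(im['hand_eye']);pickle.dump((im,p,Rm),open('w4.pkl','wb'))
togo(-4,-227,39)"
```

```text
ee_pos: [487.8, -53.0, 58.7]
ft_force: [-1.7, -0.4, -0.6]
ee_pos: [488.0, -53.1, 58.6]
ft_force: [-4.3, -0.6, 2.1]
t 11.05 box xy [   0.6 -225.6] tipz 39.6 F box [-3.2 -2.1] 2.2 w 0.2672680781784494
shift [-1.4 -4.6  0.6] turn [-0.001  0.    -0.   ]
```

View pics/w4.png

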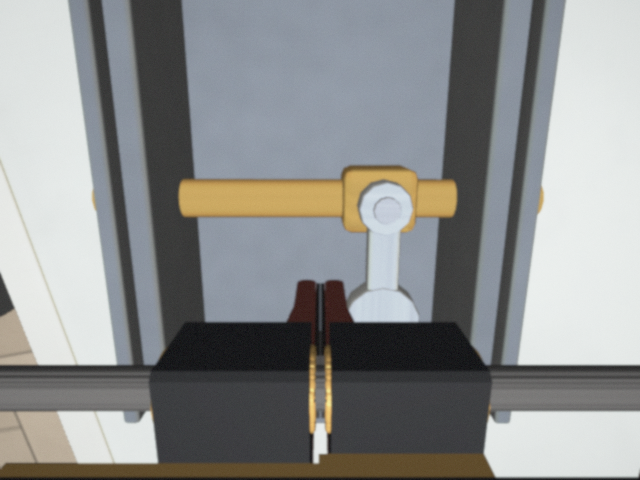

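The handle is now square to the pipe (pivot (386,209), disc (383,315)), and the force is rising, so it's at the stop. I'll back off, lift and check.

```bash
python3 -m inch '[[[0,-5,0,0,0,0,0],[0,-12,0,0,0,0,0],[0,-12,0,0,0,0,0],[0,-12,-40,0,0,0,0],[0,-12,-80,0,0,0,0],[0,0,-130,0,0,0,0],[0,0,-190,0,0,0,0],[0,0,-230,0,0,0,0],[0,0,-230,0,0,0,0],[0,0,-230,0,0,0,0],[0,0,-230,0,0,0,0],[0,0,-230,0,0,0,0]]]'; python3 -c "
from h import *
im=snap('wrist','w5.png');togo(0,0,200)"
```

```text
t: 12.25
ee_pos: [487.6, -53.0, 286.8]
orientation: [-2.421, -1.998, 0.004]
ft_force: [0.3, 0.1, -0.5]
width: 0.3
grasp_force: 0.0
t 12.3 box xy [ 2.000e-01 -2.256e+02] tipz 267.9 F box [-0.2  0. ] -0.3 w 0.6571286065729499
shift [225.6  -0.   67.8] turn [-0.003  0.    -0.   ]
```

View pics/w5.png

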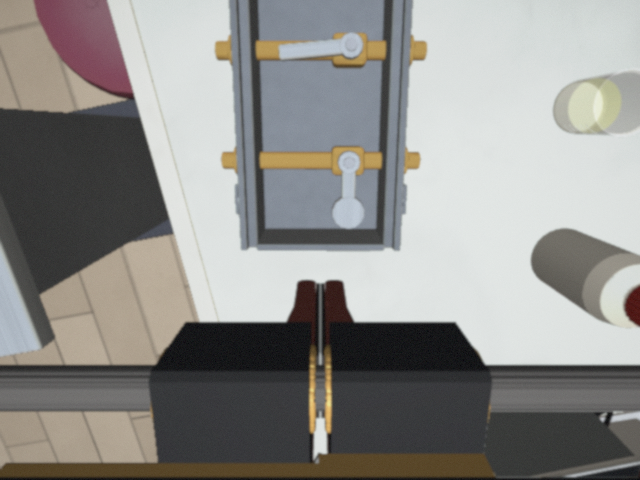

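The disc handle lies along the box ((349,161) to (348,212)) and the plain bar is unchanged. Next I'll check the cover in the top view.

```bash
python3 -c "
from h import *
im=snap('top','t9.png')
cv2.imwrite('pics/c9.png',cv2.resize(im['frame'][150:315,100:400],None,fx=2.6,fy=2.6,interpolation=cv2.INTER_CUBIC)[:,:,::-1])"
```

```text
(no output)
```

View pics/c9.png

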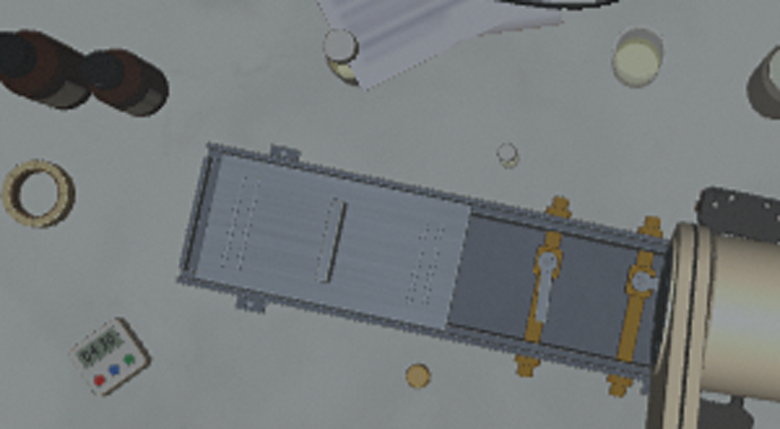

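The cover is on the far half, with its ridge near (334,242) and its edge corners at (470,207) and (446,328). The bystanders have not moved.

```bash
python3 -c "
from h import *
im,c,A,_=boxfit()
ys=[]
for p,z in[((334,242),86),((458,267.5),65)]:
    w=world(im,p[0]/2.6+100,p[1]/2.6+150,z)[:2];ys.append((A.T@(w-c))[1])
print(ys, ys[1]+125)"
```

```text
[np.float64(113.58902123425882), np.float64(-5.957829107375418)] 119.04217089262458
```

```bash
python3 -c "
from workcell import ctrl
print(ctrl.close_job())"
```

```text
the job is handed in; nothing more can be done
None
```

I handed the job in at about 12 s: the cover is on the far half of the box (ridge at about y +115 mm, limit 100), the disc handle is shut against its stop, the plain handle is still open, and no bystander appears moved in the last pictures; the hand-in returned no verdict.

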